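# Show which sample pot to weigh and tare the balance

### The job

Show your colleague the next weighing without touching the pot or the pan: first point at the larger of the two uncovered pots, with the fingertips a few centimetres above the middle of its mouth, and stay there for two seconds; then point in the same way at the middle of the balance's round pan for two seconds. Then press the balance's long bar key fully down with the fingertips and let it come up again, so that the balance is ready, and back away. Point at no other pot, do not press the small round key, and leave everything else where it stands.

Things in the scene. Friction and masses are not known exactly. Their poses are not given: they have to be found in the camera images.
- large_open_pot: The larger uncovered pot: a loose, empty, open white plastic pot, 115 mm high, 112 mm across at the mouth and 100 mm at the foot, wall 3 mm. Origin: centre of its underside, z up.
- large_open_pot_top (a point): Centre of the large open pot's mouth, at rim height, 115 mm above the table; z up.
- small_open_pot: The smaller uncovered pot: loose, open, white plastic, 80 mm high, 76 mm across at the mouth. Origin: centre of its underside.
- small_open_pot_top (a point): Centre of the small open pot's mouth, 80 mm above the table.
- lidded_pot: A loose white plastic pot like the large open one but closed by a flat white lid: 115 mm high, 118 mm across the lid. Origin: centre of its underside.
- lidded_pot_top (a point): Centre of the lid's top on the lidded pot, 115 mm above the table.
- balance: The bench balance, white plastic, fixed to the table, 270 mm deep (x) by 200 mm wide (y); casing top 55 mm above the table. Origin: centre of its underside; its -x end carries the two keys and a display, the round pan is towards its +x end; z up.
- pan: The balance's fixed round steel pan, 140 mm across. Origin: on its axis, at the casing top, 55 mm above the table.
- pan_top (a point): Centre of the pan's upper face, 73 mm above the table; z up.
- tare_key (a joint): Travel of the long bar key: 0 up, 0.005 m fully down. A spring returns it: about 2 N starts it and 6 N holds it fully down.
- tare_key_top (a point): Centre of the top of the long bar key (black, 20 mm along the balance's x by 46 mm along its y), 65 mm above the table when up, standing 10 mm above the casing. It is at x -106 mm, y +40 mm in the balance's frame, moves straight down when pressed, and its axes are the balance's.
- power_key (a joint): Travel of the small round key: 0 up, 0.005 m fully down. It is to be left alone.
- power_key_top (a point): Centre of the top of the small round black key (18 mm across), 65 mm above the table, at x -106 mm, y -55 mm in the balance's frame.
- loose_lid: A loose flat white pot lid, 118 mm across, 12 mm high, lying on the table. Origin: centre of its underside.
- forceps: Steel forceps lying on the table, 136 mm long (along its x), 24 mm wide, 6 mm high. Origin: its middle, at table height.
- strainer: A flat hand strainer lying on the table: 100 mm round ring, 10 mm high, its handle reaching 145 mm from the ring's centre along its -x. Origin: centre of the ring, at table height.
- pump_bottle: A pump bottle, 58 mm across and 175 mm high, spout along its -x. Origin: centre of its underside.
- jar: A closed amber glass jar, 60 mm across, 75 mm high. Origin: centre of its underside.
- weight: A steel calibration weight with a knob, 32 mm across, 52 mm high. Origin: centre of its underside.
Mind the look-alikes: they are no part of the job. What is shaped like the small_open_pot but black or turquoise is not meant.

How it is judged:
On the way, in this order (a step that is already met when the one before it is completed fails the run):
1. point at the large open pot: the grasp point over the middle of its mouth, fingertips a few centimetres above the rim, for 1.5 s (horizontal distance between the grasp point and large_open_pot_top below 0.035 m and z of the grasp point in the frame of large_open_pot_top between 0.012 and 0.11 m), for 1.5 s.
2. point at the balance's pan in the same way for 1.5 s (horizontal distance between the grasp point and pan_top below 0.035 m and z of the grasp point in the frame of pan_top between 0.012 and 0.11 m), for 1.5 s.
3. press the long bar key down by at least 3.5 mm with the fingers (value of joint tare_key above 0.0035 m and contact force between the fingers and tare_key above 0.5 N), for 0.05 s.
4. let the bar key come up (value of joint tare_key below 0.001 m), for 0.1 s.
At the end, for the whole second after the job is handed in: Both keys are up (within 1 mm), all three pots stand upright within 10 mm of where they started, and everything else lies within 15 mm of where it started; the fingers have backed away from the bar key (grasp point over 40 mm from its top) (value of joint each of tare_key, power_key below 0.001 m and distance of each of large_open_pot, small_open_pot, lidded_pot from where it was at the start of the episode below 0.01 m and angle between each of large_open_pot, small_open_pot, lidded_pot's own z axis and vertical below 0.1 rad and distance between the grasp point and tare_key_top above 0.04 m and linear speed of large_open_pot below 0.02 m/s and distance of each of loose_lid, forceps, strainer, pump_bottle, jar, weight from where it was at the start of the episode below 0.015 m); the robot touches nothing.
It fails at once if a pot is touched (over 0.5 N), moved by 10 mm or tipped (contact force between any of the fingers, the arm and large_open_pot above 0.5 N or contact force between any of the fingers, the arm and small_open_pot above 0.5 N or contact force between any of the fingers, the arm and lidded_pot above 0.5 N or distance of any of large_open_pot, small_open_pot, lidded_pot from where it was at the start of the episode above 0.01 m or angle between any of large_open_pot, small_open_pot, lidded_pot's own z axis and vertical above 0.1 rad).
It fails at once if the balance's pan is touched (over 0.5 N) (contact force between any of the fingers, the arm and pan above 0.5 N).
It fails at once if another pot is pointed at: the grasp point within 50 mm of the centre of its top (distance between the grasp point and small_open_pot_top below 0.05 m or distance between the grasp point and lidded_pot_top below 0.05 m).
It fails at once if the small round key is pressed (over 1.5 mm) (value of joint power_key above 0.0015 m).
It fails at once if another thing on the table is moved by 15 mm (distance of any of loose_lid, forceps, strainer, pump_bottle, jar, weight from where it was at the start of the episode above 0.015 m).
It also fails if it takes over 54 s, if anything falls off the work surface, if the arm or the gripper's body presses on something with over 40 N, if the wrist force passes 120 N, or if a joint passes its speed limit or range.

### The arm

A 6-joint arm with a two-finger parallel gripper is mounted at the origin on the work surface. World frame = base frame: x ahead of the robot, y to its left, z up, the work surface at z = 0. Lengths are in m, angles in rad, forces in N, time in s.
With the tool pointing down it reaches from about 0.35 to 0.975 m from the base axis. Payload 4.9 kg.
Tool frame: the origin (TCP) lies on the mounting face of the last link; the fingertips stand 173 mm ahead of it and the grasp point (between the pads) lies 155 mm ahead of it; x points along the fingers, z is the direction in which the jaws open and shut, and the axes are right-handed (so a half turn about x gives the same grasp; the last joint's range is limited). The gripper opens to 85 mm and grips with 20 to 120 N. Pads are 22 mm wide; open, the fingers measure 114 mm over their backs; the gripper's body (76 mm by 85 mm) begins 54 mm behind the grasp point. The pads swing forward as they close: fully open they stand 13 mm farther back than shut.
Start: joints at [-1.33, 0.053, 1.613, -0, 1.476, -0.119], TCP at [0.22, -0.585, 0.405] pointing down, gripper open.
Joint ranges: [-3.01, 3.01], [-1.01, 2.22], [0.06, 2.58], [-1.02, 4.17], [0.09, 2.62], [-3.14, 3.14]. Speed limits (rad/s): [2.57, 2.57, 3.14, 3.14, 3.14, 3.14].

### API

Orientations are given as a rotation vector (axis times angle).
In Python, from station import get_obs, get_image, get_calibration, finish_job, look_for, masks_of, tip_of gives the robot as it stands.
- The arm moves only by the tool carry_out, never from a script. Its argument "increments" is a list of rows, each a list of 3 entries, a list of its own where there are three numbers: the turn, a rotation vector about the world's x, y, z in units of 0.1 rad (1.0 is 0.1 rad), then the shift along the world's x, y, z in units of 20 mm (1.0 is 20 mm), then the opening, from 0 (shut) to 1 (fully open). A call has 1 to 8 rows; each row shifts and turns the pose as measured when the row begins; what a row does not reach is not made up. A row lasts 1/10 s, in which the tool goes at most 50 mm and 8.59 degrees, less where a joint would pass 70% of its speed; a pose out of reach is approached as far as the arm can. A call with a number of a shift or a turn outside -1 to 1 is refused whole. A call with a gripper value outside its range is refused whole. The fingers move at their own pace and stop on an object; "squeeze" is the grip in N (left out, the last holds). Time passes only in rows, so rows that do not move let the fingers close. It gives the time, the measured TCP pose, the force and the opening at its end, in the units of the state.
- get_obs(): the state, without advancing time (a new reading comes with each control period).
- get_image(name): name is "side" or "top"; returns (picture, depth): 384x512x3 uint8, blue, green, red; 384x512 float32, m along the optical axis (not along the pixel's ray), 0 where there is no reading.
- get_calibration(name): a dict with "fx", "fy", "cx", "cy" (pixels), "k1" (the pictures are not rectified: a ray, as slopes to the right and down, at radius r is drawn at 1 + k1 r^2 times it, then the intrinsics apply), "position" and "orientation" of the camera in the world. Camera axes: x right, y down, z forward; pixel columns grow to the right and rows downward; lengths in m; the calibration is good to about 2 mm. A picture is of the moment at which its call begins. get_calibration takes no time and is no camera call.
- finish_job(): hands the job in, once; it reports no verdict.
Trained networks look in the newest picture that a camera, given by its name, has taken for a name from the list of things; names that differ only in an ending like _2 or _b are one class to them, and where a whole thing is asked for, a point or a joint stands for the part that bears it (a point fixed in the world has none). Each returns a list of dicts, best first, with "p" (0 to 1); they miss things now and then, are a little off and sometimes report something else, mostly with a low value. They report only what shows in the picture. A call takes as long as a camera call. They do not tell look-alikes from the thing itself.
- look_for(camera, query): "centre" ([column, row] in pixels, amid what is visible of it).
- masks_of(camera, query): "region" (384x512 bool, what is visible of it) and "centre" ([column, row] in pixels, amid what is visible of it).
- tip_of(camera, query): "centre" ([column, row] in pixels: a listed point, or the origin of a listed thing).
The state is a dict: "t": time; "q": joint angles; "dq": joint speeds; "effort": joint torques, N m; "tool_pos": TCP position; "tool_rot": TCP orientation; "contact_force": force on the tool from outside, world axes, zero at the start; "wrist_torque": the same for the moment, N m; "opening": finger opening in m.
Only numpy, scipy, OpenCV 4.12 (cv2) and the standard library are available. Lean on these libraries where they do the work, as an engineer would, in place of code of your own. Each camera call takes 0.05 s, during which the arm holds its last target.

## Working session

There is one attempt and no reset: what is moved stays moved. The work goes in short steps, Python scripts to look and compute and a tool call to move; the robot and the scene stay as the last step left them, time stands still between calls to the robot, and variables do not carry over. Pictures are saved under pics/ and viewed, and the job is handed in when it is done.

Besides the shell and the picture viewer there is one more tool, called by a JSON object that holds its "api" and its "payload", one argument or row to a line. carry_out: Moves the arm, as the interface text tells. Shifts and turns lie within -1 to 1; 1 stands for 20 mm of shift or 0.1 rad of turn. Its arguments: {"type":"object","properties":{"increments":{"type":"array","items":{"type":"array"}},"squeeze":{"type":"number"}},"required":["increments"]}

```bash
mkdir -p pics; python3 - <<'E'
from station import *
import cv2
for n in ("top","side"):
    im,d=get_image(n); cv2.imwrite(f"pics/{n}0.png",im)
    print(n,{k:v for k,v in get_calibration(n).items()})
    for q in ("large_open_pot","small_open_pot","lidded_pot","balance","pan_top","tare_key_top","power_key_top","large_open_pot_top"):
        f=tip_of if q.endswith("_top") else look_for
        print(q,[(round(r["p"],2),[round(float(c)) for c in r["centre"]]) for r in f(n,q)][:5])
print(get_obs())
E
```

```text
top {'fx': 479.65680752539726, 'fy': 479.65680752539726, 'cx': 257.68067534733643, 'cy': 194.08384022435044, 'k1': -0.07448349198280262, 'position': array([ 0.24278529, -0.04130777,  1.62767554]), 'orientation': array([-2.16990807,  2.04401958, -0.21400691])}
large_open_pot [(0.65, [191, 170]), (0.56, [194, 256])]
small_open_pot [(0.91, [262, 210]), (0.87, [225, 212]), (0.77, [268, 171])]
lidded_pot [(0.98, [167, 217])]
balance [(0.63, [332, 211]), (0.46, [221, 210])]
pan_top [(0.86, [331, 189])]
tare_key_top [(0.48, [331, 238])]
power_key_top [(0.58, [360, 232]), (0.34, [328, 190])]
large_open_pot_top [(0.6, [189, 170])]
side {'fx': 427.7005727830259, 'fy': 427.7005727830259, 'cx': 262.5142954311798, 'cy': 192.57911032212002, 'k1': 0.034075133375982704, 'position': array([0.22142944, 0.79144986, 0.88401173]), 'orientation': array([-0.52626433,  2.66032761, -1.21086984])}
large_open_pot [(0.59, [206, 249])]
small_open_pot [(0.67, [266, 243]), (0.61, [278, 209]), (0.55, [238, 199])]
lidded_pot [(0.85, [250, 293])]
balance [(0.98, [300, 168]), (0.35, [343, 145])]
pan_top [(0.72, [287, 156])]
tare_key_top [(0.64, [196, 354]), (0.54, [334, 169]), (0.41, [333, 150])]
power_key_top [(0.6, [332, 147])]
large_open_pot_top [(0.55, [205, 241])]
{'t': 0.9, 'q': array([-1.32999420e+00,  5.27287366e-02,  1.61286132e+00,  1.37107222e-05,
        1.47601191e+00, -1.19041076e-01]), 'dq': array([-0.00197443,  0.00077188, -0.00012158,  0.000738  , -0.00057802,
        0.00156438]), 'effort': array([-1.05379579e-03, -3.93687272e+01, -3.70473182e+01, -2.10793733e-04,
        2.68232307e-04,  7.68528622e-06]), 'tool_pos': array([ 0.22005647, -0.5849746 ,  0.40470888]), 'tool_rot': array([ 0.94018348,  1.35821728, -0.94015641]), 'contact_force': array([ 0.2497289 ,  0.24608936, -0.1000564 ]), 'wrist_torque': array([-0.03764231, -0.01269912,  0.02692242]), 'opening': 0.08555557513734603}
```

```bash
python3 - <<'E'
import cv2
a=cv2.imread("pics/top0.png")[110:310,110:400]; cv2.imwrite("pics/topz.png",cv2.resize(a,None,fx=2.7,fy=2.7,interpolation=cv2.INTER_CUBIC))
E
```

```text
(no output)
```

View pics/top0.png

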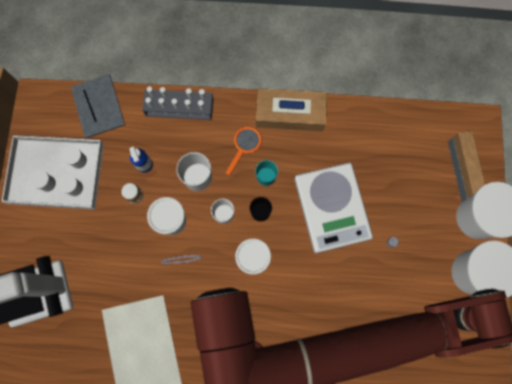

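View pics/side0.png

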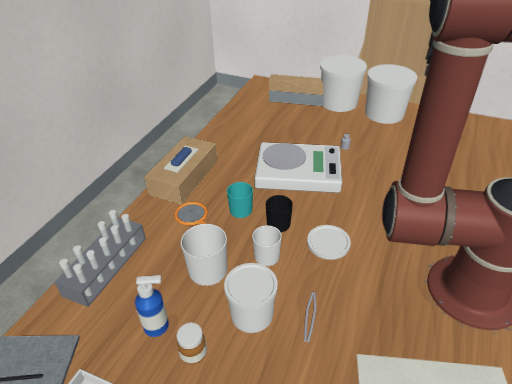

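```bash
ls pics
```

```text
side0.png
top0.png
topz.png
```

View pics/topz.png

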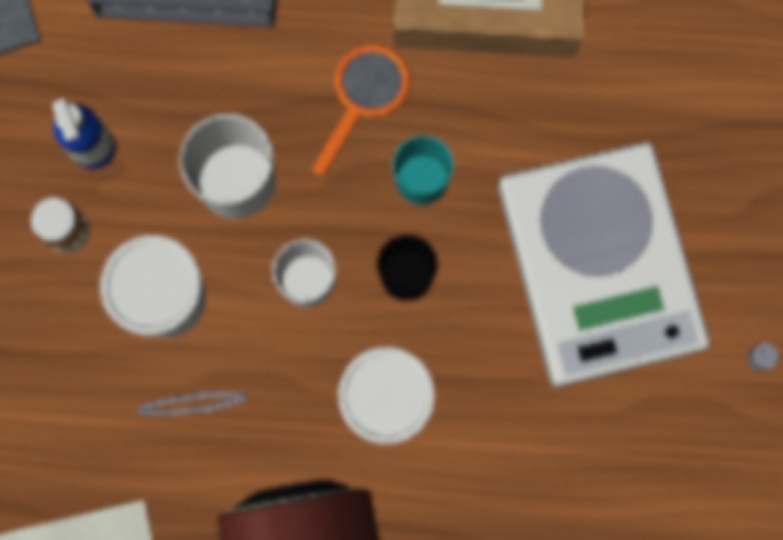

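The top picture shows white open pots at (194,168), large, and (222,210), small. The lidded pot is at (166,215). Teal (266,172) and black (261,209) look-alikes are ruled out by colour. The large buckets at the right edge, (490,210) and (485,268), look too large to be the listed pot, which I'll check by size. The balance has its pan at (331,191), bar key at (331,239) and round key at (359,232).

```bash
cat > h.py <<'E'
import numpy as np, cv2
from station import *
from scipy.spatial.transform import Rotation as R
def ray(n,px):
    c=get_calibration(n)
    x=np.array([(px[0]-c["cx"])/c["fx"],(px[1]-c["cy"])/c["fy"]]);u=x.copy()
    for _ in range(20): u=x/(1+c["k1"]*(u@u))
    return c["position"],R.from_rotvec(c["orientation"]).apply([u[0],u[1],1])
def onz(n,px,z):
    p,d=ray(n,px); return p+d*(z-p[2])/d[2]
def proj(n,P):
    c=get_calibration(n); v=R.from_rotvec(c["orientation"]).inv().apply(np.array(P)-c["position"])
    u=v[...,:2]/v[...,2:]; u=u*(1+c["k1"]*(u**2).sum(-1,keepdims=True))
    return u*c["fx"]+[c["cx"],c["cy"]]
E
python3 - <<'E'
from h import *
np.set_printoptions(precision=4,suppress=True)
for nm,px,z in [("large top",(194,168.2),.115),("small top",(222.7,210),.08),("lid top",(165.8,215),.115),("pan",(331,191.5),.073),("tare",(331.2,239.7),.065),("power",(359,232.7),.065)]:
    print(nm,onz("top",px,z))
for nm,px,z in [("large top",(205.5,241),.115),("pan",(285,156),.073),("tare",(333,169),.065),("power",(332,150.5),.065)]:
    print("side",nm,onz("side",px,z))
for n in ("top","side"):
    im,d=get_image(n)
    for q in ("pan_top","tare_key_top","power_key_top"):
      for r in tip_of(n,q)[:2]: print(n,q,r["p"],r["centre"],onz(n,r["centre"],.073 if q=="pan_top" else .065))
    for q in ("balance","pan","tare_key","power_key","loose_lid"):
      for r in masks_of(n,q)[:2]: print("mask",n,q,round(r["p"],2),r["centre"],r["region"].sum(),onz(n,r["centre"],.065))
E
```

```text
large top [0.6376 0.192  0.115 ]
small top [0.5111 0.0908 0.08  ]
lid top [0.4778 0.2689 0.115 ]
pan [ 0.5959 -0.263   0.073 ]
tare [ 0.4364 -0.2695  0.065 ]
power [ 0.4647 -0.3604  0.065 ]
side large top [0.6287 0.1936 0.115 ]
side pan [ 0.5903 -0.2606  0.073 ]
side tare [ 0.4318 -0.2623  0.065 ]
side power [ 0.4615 -0.3569  0.065 ]
top tare_key_top 0.52 [329.7, 236.3] [ 0.4472 -0.2642  0.065 ]
top power_key_top 0.38 [358.9, 234.4] [ 0.459  -0.3601  0.065 ]
top power_key_top 0.31 [331.5, 189.5] [ 0.6047 -0.2656  0.065 ]
mask top balance 0.98 [333.0, 209.2] 4724 [ 0.5381 -0.2725  0.065 ]
mask top pan 0.86 [331.3, 193.1] 1342 [ 0.5923 -0.2653  0.065 ]
mask top tare_key 0.63 [331.3, 241.9] 89 [ 0.4292 -0.27    0.065 ]
mask top loose_lid 0.7 [253.8, 258.2] 933 [ 0.3614 -0.0204  0.065 ]
side pan_top 0.71 [285.7, 155.7] [ 0.5888 -0.263   0.073 ]
side tare_key_top 0.51 [332.6, 165.8] [ 0.4373 -0.2777  0.065 ]
side power_key_top 0.42 [333.2, 146.8] [ 0.4636 -0.3788  0.065 ]
mask side balance 0.96 [299.2, 166.3] 3928 [ 0.5336 -0.2363  0.065 ]
mask side pan 0.94 [284.1, 156.0] 962 [ 0.5967 -0.2699  0.065 ]
mask side tare_key 0.38 [335.7, 164.4] 71 [ 0.4303 -0.2883  0.065 ]
mask side power_key 0.28 [328.6, 242.0] 1253 [0.3598 0.0384 0.065 ]
mask side loose_lid 0.76 [330.9, 242.8] 1195 [0.3536 0.0388 0.065 ]
mask side loose_lid 0.6 [336.9, 165.8] 66 [ 0.4249 -0.2826  0.065 ]
```

```bash
python3 - <<'E'
from h import *
im,d=get_image("top"); im2,d2=get_image("side")
def poly(img,n,P,s,o,col):
    p=((proj(n,P)-o+.5)*s*8-4).round().astype(int); cv2.polylines(img,[p.reshape(-1,1,2)],True,col,1,cv2.LINE_AA,3)
t=np.linspace(0,2*np.pi,60)[:-1]
circ=lambda c,r:np.c_[c[0]+r*np.cos(t),c[1]+r*np.sin(t),np.full(59,c[2])]
yaw=np.deg2rad(17.3);X=np.array([np.cos(yaw),np.sin(yaw)]);Y=np.array([-X[1],X[0]])
T=np.array([.436,-.2685])
O=T+.106*X-.04*Y; print("bal origin",O)
rect=lambda c,a,b,z:np.array([[*(c+sx*a/2*X+sy*b/2*Y),z] for sx,sy in((1,1),(1,-1),(-1,-1),(-1,1))])
rows=[]
for n,img,oo in(("top",im,[(170,145),(290,155)]),("side",im2,[(160,205),(245,120)])):
  r=[]
  for o in oo:
    s=4;c=cv2.resize(img[o[1]:o[1]+74 if n=="top" and o[0]<200 else o[1]+100, o[0]:o[0]+100],(0,0),fx=s,fy=s,interpolation=cv2.INTER_CUBIC)
    for P,col in [(circ((.635,.1925,.115),.056),(0,0,255)),(rect(O,.27,.2,.055),(0,200,0)),(rect(T,.02,.046,.065),(0,255,255)),(circ((*(T-.095*Y),.065),.009),(255,255,0)),(circ((*(O+.048*X),.073),.07),(0,0,255))]:
        poly(c,n,P,s,np.array(o),col)
    c=cv2.resize(c,(400,296)); r.append(c)
  rows.append(np.hstack(r))
cv2.imwrite("pics/fit1.png",np.vstack(rows))
for b in ((490,208),(484,266)):
    z=d[b[1],b[0]]; p,v=ray("top",b); print("bucket",p+v*z,"px width ~56 -> m",56*z/480)
E
```

```text
bal origin [ 0.54909964 -0.2751687 ]
bucket [ 0.55194278 -0.75559747  0.16529524] px width ~56 -> m 0.17326647
bucket [ 0.36878984 -0.72998859  0.16537448] px width ~56 -> m 0.1688624
```

View pics/fit1.png

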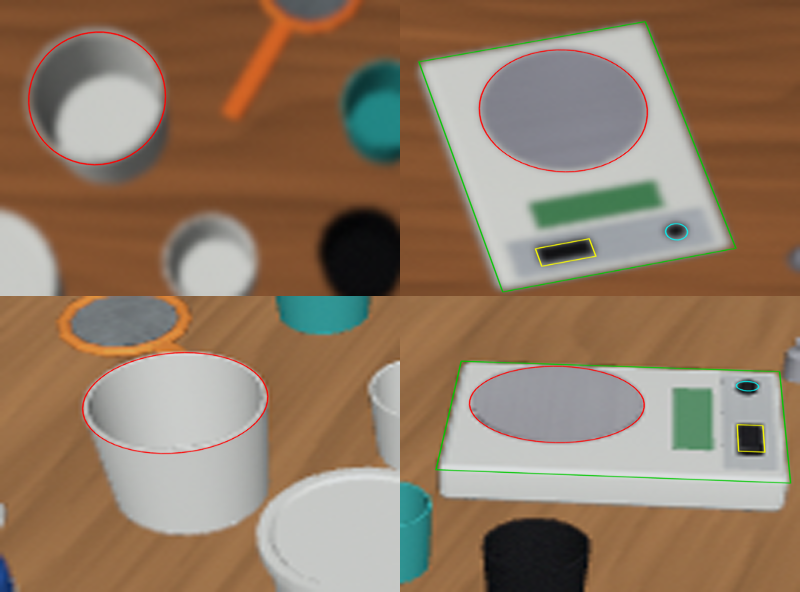

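The overlay fits in both views. The large open pot is the one at (194,168): its rim matches a 112 mm circle. The buckets at the right are about 170 mm across and 165 mm high, so they aren't meant. Targets are pot (0.635, 0.1925), pan (0.595, -0.261) and bar key (0.436, -0.2685). I'll shut the fingers and move high over the scene.

{"api": "carry_out", "payload": {
  "increments": [
    [[0,0,0],[0.5,1,0],0],
    [[0,0,0],[0.5,1,0],0],
    [[0,0,0],[0.5,1,0],0],
    [[0,0,0],[0.5,1,0],0],
    [[0,0,0],[0.5,1,0],0],
    [[0,0,0],[0.5,1,0],0],
    [[0,0,0],[0.5,1,0],0],
    [[0,0,0],[0.5,1,0],0]
  ]
}}

```text
t: 2.7
tool_pos: [0.3008, -0.421, 0.4047]
tool_rot: [0.943, 1.356, -0.944]
contact_force: [-0.2, -0.4, -0.1]
opening: -0.0002
```

```bash
python3 - <<'E'
from h import *
o=get_obs(); print(R.from_rotvec(o["tool_rot"]).as_matrix().round(3),o["tool_pos"],o["q"],o["t"])
E
```

```text
[[ 0.     0.938  0.348]
 [-0.001  0.348 -0.938]
 [-1.    -0.     0.001]] [ 0.30081783 -0.42104563  0.40470885] [-1.09426510e+00 -2.08434325e-01  1.85961107e+00 -2.77457164e-04
  1.48937774e+00  1.21490340e-01] 2.7
```

{"api": "carry_out", "payload": {
  "increments": [
    [[0,0,0],[0.54,1,0],0],
    [[0,0,0],[0.54,1,0],0],
    [[0,0,0],[0.54,1,0],0],
    [[0,0,0],[0.54,1,0],0],
    [[0,0,0],[0.54,1,0],0],
    [[0,0,0],[0.54,1,0],0],
    [[0,0,0],[0.54,1,0],0],
    [[0,0,0],[0.54,1,0],0]
  ]
}}

```text
t: 3.5
tool_pos: [0.3896, -0.2537, 0.406]
tool_rot: [0.943, 1.352, -0.945]
contact_force: [1.5, -0.4, 0.0]
opening: 0.0
```

{"api": "carry_out", "payload": {
  "increments": [
    [[0,0,0],[0.54,1,0],0],
    [[0,0,0],[0.54,1,0],0],
    [[0,0,0],[0.54,1,0],0],
    [[0,0,0],[0.54,1,0],0],
    [[0,0,0],[0.54,1,0],0],
    [[0,0,0],[0.54,1,0],0],
    [[0,0,0],[0.54,1,0],0],
    [[0,0,0],[0.54,1,0],0]
  ]
}}

```text
t: 4.3
tool_pos: [0.4785, -0.0862, 0.4075]
tool_rot: [0.943, 1.347, -0.944]
contact_force: [1.0, 0.1, 0.8]
opening: 0.0002
```

{"api": "carry_out", "payload": {
  "increments": [
    [[0,0,0],[0.54,1,0],0],
    [[0,0,0],[0.54,1,0],0],
    [[0,0,0],[0.54,1,0],0],
    [[0,0,0],[0.54,1,0],0],
    [[0,0,0],[0.54,1,0],0],
    [[0,0,0],[0.54,1,0],0],
    [[0,0,0],[0.54,1,0],0],
    [[0,0,0],[0.54,1,0],0]
  ]
}}

```text
t: 5.1
tool_pos: [0.5676, 0.0815, 0.4086]
tool_rot: [0.943, 1.345, -0.943]
contact_force: [0.2, 0.3, -0.3]
opening: 0.0001
```

{"api": "carry_out", "payload": {
  "increments": [
    [[0,0,0],[0.55,0.9,0],0],
    [[0,0,0],[0.55,0.9,0],0],
    [[0,0,0],[0.55,0.9,0],0],
    [[0,0,0],[0.55,0.9,-0.2],0],
    [[0,0,0],[0.5,0.8,-0.5],0],
    [[0,0,0],[0.4,0.6,-0.8],0],
    [[0,0,0],[0,0,-0.8],0],
    [[0,0,0],[0,0,-0.8],0]
  ]
}}

```text
t: 5.9
tool_pos: [0.6332, 0.1886, 0.3481]
tool_rot: [0.943, 1.341, -0.935]
contact_force: [0.1, -0.4, 0.4]
opening: -0.0001
```

{"api": "carry_out", "payload": {
  "increments": [
    [[0,0,0],[0.1,0.2,-0.5],0],
    [[0,0,0],[0,0,0],0],
    [[0,0,0],[0,0,0],0],
    [[0,0,0],[0,0,0],0],
    [[0,0,0],[0,0,0],0],
    [[0,0,0],[0,0,0],0],
    [[0,0,0],[0,0,0],0],
    [[0,0,0],[0,0,0],0]
  ]
}}

```text
t: 6.7
tool_pos: [0.6343, 0.1904, 0.3365]
tool_rot: [0.944, 1.341, -0.938]
contact_force: [0.4, -0.6, 0.2]
opening: 0.0001
```

{"api": "carry_out", "payload": {
  "increments": [
    [[0,0,0],[0,0,0],0],
    [[0,0,0],[0,0,0],0],
    [[0,0,0],[0,0,0],0],
    [[0,0,0],[0,0,0],0],
    [[0,0,0],[0,0,0],0],
    [[0,0,0],[0,0,0],0],
    [[0,0,0],[0,0,0],0],
    [[0,0,0],[0,0,0],0]
  ]
}}

```text
t: 7.5
tool_pos: [0.6344, 0.1905, 0.3367]
tool_rot: [0.944, 1.341, -0.938]
contact_force: [0.2, -0.4, -0.2]
opening: -0.0001
```

```bash
python3 - <<'E'
from h import *
o=get_obs(); M=R.from_rotvec(o["tool_rot"]).as_matrix(); print(M.round(3),"grasp",o["tool_pos"]+.155*M[:,0],o["t"])
a,_=get_image("top");b,_=get_image("side")
cv2.imwrite("pics/pot1.png",np.hstack([cv2.resize(a[120:270,120:270],(400,400)),cv2.resize(b[120:320,120:320],(400,400))]))
E
```

```text
[[ 0.015  0.937  0.348]
 [-0.006  0.349 -0.937]
 [-1.     0.012  0.011]] grasp [0.6367026  0.18957376 0.18173627] 7.5
```

View pics/pot1.png

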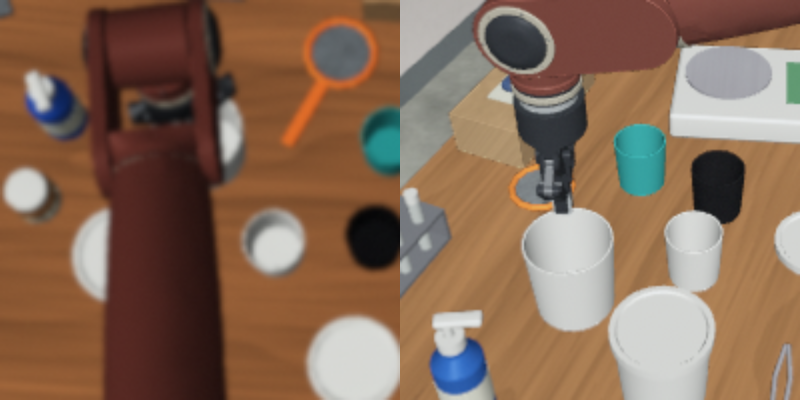

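The side view shows the fingertips centred over the large pot's mouth, tips at about (563,210) in the crop, clear of the rim. I'll finish the hold, then move to the pan.

{"api": "carry_out", "payload": {
  "increments": [
    [[0,0,0],[0,0,0],0],
    [[0,0,0],[0,0,0],0],
    [[0,0,0],[0,0,0],0],
    [[0,0,0],[0,0,0],0],
    [[0,0,0],[0,0,0],0],
    [[0,0,0],[0,0,0],0],
    [[0,0,0],[0,0,0],0],
    [[0,0,0],[0,0,0.8],0]
  ]
}}

```text
t: 8.4
tool_pos: [0.6336, 0.1904, 0.3501]
tool_rot: [0.941, 1.345, -0.942]
contact_force: [-0.6, -0.3, 0.1]
opening: -0.0001
```

{"api": "carry_out", "payload": {
  "increments": [
    [[0,-0.1,0],[-0.09,-1,0.8],0],
    [[0,0,0],[-0.09,-1,0],0],
    [[0,0,0],[-0.09,-1,0],0],
    [[0,0,0],[-0.09,-1,0],0],
    [[0,0,0],[-0.09,-1,0],0],
    [[0,0,0],[-0.09,-1,0],0],
    [[0,0,0],[-0.09,-1,0],0],
    [[0,0,0],[-0.09,-1,0],0]
  ]
}}

```text
t: 9.2
tool_pos: [0.6189, 0.0202, 0.3859]
tool_rot: [0.95, 1.315, -0.922]
contact_force: [-0.2, 0.1, -0.3]
opening: -0.0001
```

{"api": "carry_out", "payload": {
  "increments": [
    [[0,0,0],[-0.09,-1,0],0],
    [[0,0,0],[-0.09,-1,0],0],
    [[0,0,0],[-0.09,-1,0],0],
    [[0,0,0],[-0.09,-1,0],0],
    [[0,0,0],[-0.09,-1,0],0],
    [[0,0,0],[-0.09,-1,0],0],
    [[0,0,0],[-0.09,-1,0],0],
    [[0,0,0],[-0.09,-1,0],0]
  ]
}}

```text
t: 10.0
tool_pos: [0.6005, -0.1547, 0.4034]
tool_rot: [0.952, 1.291, -0.921]
contact_force: [0.8, -0.3, -0.7]
opening: 0.0001
```

{"api": "carry_out", "payload": {
  "increments": [
    [[0,0,0],[-0.05,-1,-0.1],0],
    [[0,0,0],[-0.05,-1,-0.2],0],
    [[0,0,0],[-0.05,-1,-0.4],0],
    [[0,0,0],[-0.05,-0.9,-0.6],0],
    [[0,0,0],[0,-0.8,-0.8],0],
    [[0,0,0],[0,-0.3,-0.8],0],
    [[0,0,0],[0,0,-0.6],0],
    [[0,0,0],[0,0,0],0]
  ]
}}

```text
t: 10.8
tool_pos: [0.5923, -0.2664, 0.3393]
tool_rot: [0.955, 1.276, -0.924]
contact_force: [-0.4, 0.4, -0.8]
opening: -0.0001
```

```bash
python3 - <<'E'
from h import *
o=get_obs(); M=R.from_rotvec(o["tool_rot"]).as_matrix(); print(M.round(3),"grasp",o["tool_pos"]+.155*M[:,0],o["t"])
# target: x down, y horizontally along balance X (17.3deg)
y=np.deg2rad(17.3);X=np.array([np.cos(y),np.sin(y),0]);Z=np.array([0,0,-1.]);
G=np.c_[Z,X,np.cross(Z,X)]
print("turn units",(R.from_matrix(G)*R.from_matrix(M).inv()).as_rotvec()/.1)
E
```

```text
[[ 0.073  0.938  0.338]
 [-0.028  0.34  -0.94 ]
 [-0.997  0.059  0.051]] grasp [ 0.60358871 -0.2707904   0.18473411] 10.8
turn units [ 0.29739574  0.7230901  -0.44329884]
```

{"api": "carry_out", "payload": {
  "increments": [
    [[0.15,0.36,-0.22],[0.05,0.1,-0.6],0],
    [[0.15,0.36,-0.22],[0.05,0.1,-0.6],0],
    [[0,0,0],[0,0,-0.6],0],
    [[0,0,0],[0,0,-0.4],0],
    [[0,0,0],[0,0,0],0],
    [[0,0,0],[0,0,0],0],
    [[0,0,0],[0,0,0],0],
    [[0,0,0],[0,0,0],0]
  ]
}}

```text
t: 11.6
tool_pos: [0.5954, -0.2591, 0.2913]
tool_rot: [0.984, 1.345, -0.985]
contact_force: [0.1, 0.3, 1.1]
opening: -0.0003
```

{"api": "carry_out", "payload": {
  "increments": [
    [[0,0,0],[0,0,0],0],
    [[0,0,0],[0,0,0],0],
    [[0,0,0],[0,0,0],0],
    [[0,0,0],[0,0,0],0],
    [[0,0,0],[0,0,0],0],
    [[0,0,0],[0,0,0],0],
    [[0,0,0],[0,0,0],0],
    [[0,0,0],[0,0,0],0]
  ]
}}

```text
t: 12.4
tool_pos: [0.5957, -0.2597, 0.2934]
tool_rot: [0.984, 1.341, -0.985]
contact_force: [-0.3, 0.7, -1.1]
opening: 0.0
```

```bash
python3 - <<'E'
from h import *
o=get_obs(); M=R.from_rotvec(o["tool_rot"]).as_matrix(); print("grasp",o["tool_pos"]+.155*M[:,0],o["t"])
y=np.deg2rad(17.3);X=np.array([np.cos(y),np.sin(y),0]);Z=np.array([0,0,-1.]);
G=np.c_[Z,X,np.cross(Z,X)]
print("turn units",(R.from_matrix(G)*R.from_matrix(M).inv()).as_rotvec()/.1)
a,_=get_image("top");b,_=get_image("side")
cv2.imwrite("pics/pan1.png",np.hstack([cv2.resize(a[120:290,250:420],(400,400)),cv2.resize(b[60:260,180:380],(400,400))]))
E
```

```text
grasp [ 0.59518403 -0.25939025  0.13844156] 12.4
turn units [-0.01716041 -0.03344499 -0.00112752]
```

View pics/pan1.png

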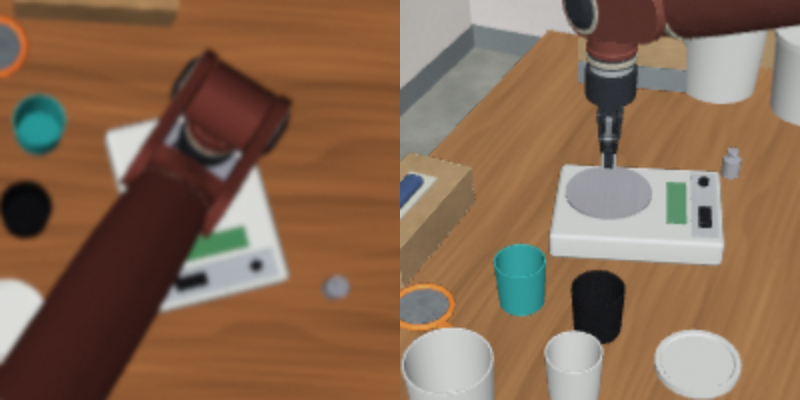

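The side view shows the fingertips centred about 48 mm above the pan, at (608,165) in the crop. I'll finish the hold, then go over to the bar key.

{"api": "carry_out", "payload": {
  "increments": [
    [[0,0,0],[0,0,0],0],
    [[0,0,0],[0,0,0],0],
    [[0,0,0],[0,0,0],0],
    [[0,0,0],[0,0,0],0],
    [[0,0,0],[0,0,0],0],
    [[0,0,0],[0,0,0],0],
    [[0,0,0],[0,0,0],0],
    [[0,0,0],[-0.2,0,0.1],0]
  ]
}}

```text
t: 13.3
tool_pos: [0.5917, -0.2595, 0.2951]
tool_rot: [0.984, 1.342, -0.985]
contact_force: [-0.9, -1.4, 0.1]
opening: -0.0001
```

{"api": "carry_out", "payload": {
  "increments": [
    [[0,0,0],[-0.8,-0.05,0],0],
    [[0,0,0],[-0.9,-0.05,0],0],
    [[0,0,0],[-0.9,-0.05,0],0],
    [[0,0,0],[-0.9,-0.05,0],0],
    [[0,0,0],[-0.9,-0.05,0],0],
    [[0,0,0],[-0.9,-0.05,0],0],
    [[0,0,0],[-0.9,-0.05,0],0],
    [[0,0,0],[-0.5,0,0],0]
  ]
}}

```text
t: 14.1
tool_pos: [0.4521, -0.2663, 0.2968]
tool_rot: [0.982, 1.34, -0.984]
contact_force: [-0.2, -0.6, 0.0]
opening: -0.0
```

{"api": "carry_out", "payload": {
  "increments": [
    [[0,0,0],[0,0,0],0],
    [[0,0,0],[0,0,0],0]
  ]
}}

```text
t: 14.3
tool_pos: [0.4514, -0.2663, 0.2973]
tool_rot: [0.983, 1.338, -0.984]
contact_force: [0.7, -1.1, 0.7]
opening: -0.0002
```

```bash
cat > st.py <<'E'
from h import *
o=get_obs(); M=R.from_rotvec(o["tool_rot"]).as_matrix(); print("tip",o["tool_pos"]+.173*M[:,0],o["tool_pos"],o["contact_force"],o["t"])
y=np.deg2rad(17.3);X=np.array([np.cos(y),np.sin(y),0]);Z=np.array([0,0,-1.]);
G=np.c_[Z,X,np.cross(Z,X)]
print("turn units",(R.from_matrix(G)*R.from_matrix(M).inv()).as_rotvec()/.1)
E
python3 st.py
```

```text
tip [ 0.45117172 -0.26633759  0.12426108] [ 0.45136774 -0.2663077   0.29726097] [ 0.68941796 -1.1266584   0.73543882] 14.3
turn units [ 0.00172503 -0.01133117 -0.00530585]
```

{"api": "carry_out", "payload": {
  "increments": [
    [[0,0,0],[-0.4,-0.05,0],0],
    [[0,0,0],[-0.35,-0.05,-0.4],0],
    [[0,0,0],[0,0,-0.7],0],
    [[0,0,0],[0,0,-0.6],0],
    [[0,0,0],[0,0,-0.4],0],
    [[0,0,0],[0,0,-0.2],0],
    [[0,0,0],[0,0,0],0]
  ]
}}

```text
t: 15.0
tool_pos: [0.436, -0.2679, 0.2456]
tool_rot: [0.983, 1.341, -0.983]
contact_force: [0.2, -0.4, -0.3]
opening: -0.0001
```

```bash
python3 st.py; python3 - <<'E'
from h import *
a,_=get_image("top");b,_=get_image("side")
cv2.imwrite("pics/key1.png",np.hstack([cv2.resize(a[180:260,290:370],(400,400),interpolation=2),cv2.resize(b[100:200,280:380],(400,400),interpolation=2)]))
E
```

```text
tip [ 0.43547863 -0.26755939  0.07258888] [ 0.43598455 -0.26788339  0.24558784] [ 0.17374951 -0.35709646 -0.25207542] 15.0
turn units [-0.01875644 -0.02922635 -0.01909376]
```

View pics/key1.png

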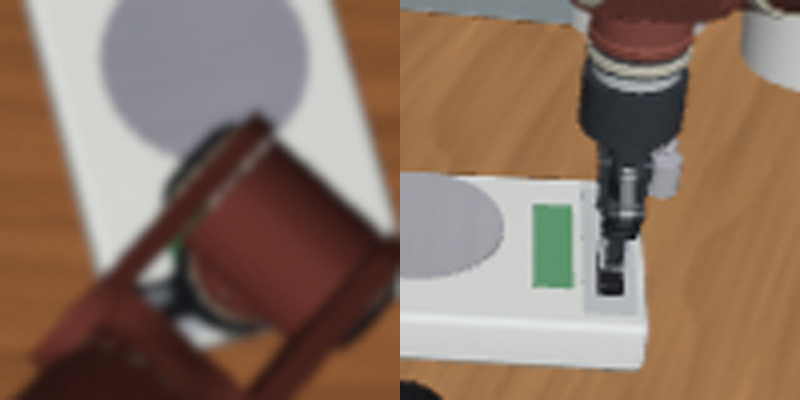

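The side view shows the tips directly over the bar key, at (610,265) in the crop, about 7 mm above it. I'll press gently while watching the force.

{"api": "carry_out", "payload": {
  "increments": [
    [[0,0,0],[0,0,-0.2],0],
    [[0,0,0],[0,0,-0.2],0],
    [[0,0,0],[0,0,-0.15],0]
  ]
}}

```text
t: 15.4
tool_pos: [0.4371, -0.2686, 0.237]
tool_rot: [0.982, 1.336, -0.983]
contact_force: [-2.2, 1.0, 3.0]
opening: -0.0003
```

{"api": "carry_out", "payload": {
  "increments": [
    [[0,0,0],[0,0,-0.15],0]
  ]
}}

```text
t: 15.5
tool_pos: [0.4371, -0.2687, 0.2343]
tool_rot: [0.982, 1.336, -0.983]
contact_force: [-2.2, 1.7, 5.7]
opening: -0.0001
```

{"api": "carry_out", "payload": {
  "increments": [
    [[0,0,0],[0,0,-0.1],0]
  ]
}}

```text
t: 15.6
tool_pos: [0.4373, -0.2688, 0.2333]
tool_rot: [0.982, 1.337, -0.983]
contact_force: [-5.8, 5.1, 16.0]
opening: 0.0002
```

{"api": "carry_out", "payload": {
  "increments": [
    [[0,0,0],[0,0,-0.1],0]
  ]
}}

```text
t: 15.7
tool_pos: [0.4376, -0.269, 0.2333]
tool_rot: [0.982, 1.339, -0.983]
contact_force: [-7.9, 5.9, 19.1]
opening: -0.0001
```

The key is on its stop: z has stopped falling at 0.2333 and the force has jumped to about 19 N. I'll release it and back away.

{"api": "carry_out", "payload": {
  "increments": [
    [[0,0,0],[0,0,0],0],
    [[0,0,0],[0,0,0.3],0],
    [[0,0,0],[0,0,0.5],0],
    [[0,0,0],[0,0,0.8],0],
    [[0,0,0],[0,0,0.9],0],
    [[0,0,0],[0,0,0.9],0],
    [[0,0,0],[0,0,0.9],0],
    [[0,0,0],[0,0,0.9],0]
  ]
}}

```text
t: 16.5
tool_pos: [0.4367, -0.2683, 0.3408]
tool_rot: [0.982, 1.342, -0.983]
contact_force: [-0.6, 1.0, 0.4]
opening: 0.0002
```

{"api": "carry_out", "payload": {
  "increments": [
    [[0,0,0],[0,0,0.9],0],
    [[0,0,0],[0,-0.9,0.9],0],
    [[0,0,0],[-0.3,-1,0],0],
    [[0,0,0],[-0.3,-1,0],0],
    [[0,0,0],[-0.3,-1,0],0],
    [[0,0,0],[-0.3,-1,0],0],
    [[0,0,0],[-0.3,-1,0],0],
    [[0,0,0],[-0.3,-1,0],0]
  ]
}}

```text
t: 17.3
tool_pos: [0.4002, -0.4092, 0.3865]
tool_rot: [0.976, 1.329, -0.978]
contact_force: [0.7, -0.4, -0.4]
opening: -0.0
```

{"api": "carry_out", "payload": {
  "increments": [
    [[0,0,0],[-0.3,-1,0],0],
    [[0,0,0],[-0.3,-1,0],0],
    [[0,0,0],[-0.3,-0.7,0],0],
    [[0,0,0],[0,0,0],0],
    [[0,0,0],[0,0,0],0],
    [[0,0,0],[0,0,0],0]
  ]
}}

```text
t: 17.9
tool_pos: [0.3802, -0.4675, 0.3872]
tool_rot: [0.978, 1.327, -0.98]
contact_force: [-0.1, 0.2, -0.0]
opening: -0.0003
```

```bash
python3 st.py; python3 - <<'E'
from h import *
a,d=get_image("top");b,_=get_image("side")
cv2.imwrite("pics/end.png",np.hstack([cv2.resize(a,None,fx=.78,fy=.78,interpolation=3),cv2.resize(b,None,fx=.78,fy=.78,interpolation=3)]))
a0=cv2.imread("pics/top0.png");b0=cv2.imread("pics/side0.png")
df=np.hstack([cv2.absdiff(a,a0),cv2.absdiff(b,b0)])
cv2.imwrite("pics/diff.png",cv2.resize(np.clip(df*3.,0,255).astype(np.uint8),None,fx=.78,fy=.78,interpolation=3))
E
```

```text
tip [ 0.38169232 -0.46886363  0.21423216] [ 0.38018986 -0.46745967  0.38721994] [-0.08365086  0.24478902 -0.00211318] 17.9
turn units [ 0.08134963  0.0866678  -0.0447292 ]
```

View pics/end.png

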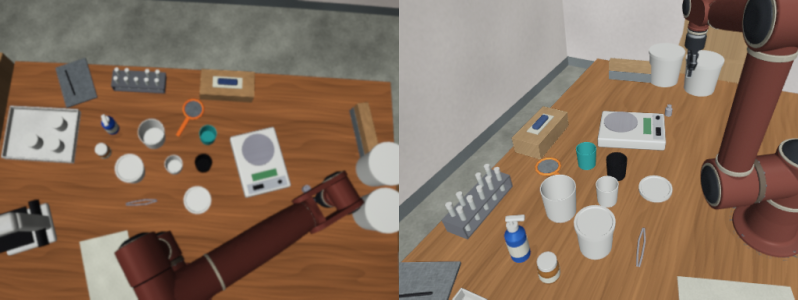

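View pics/diff.png

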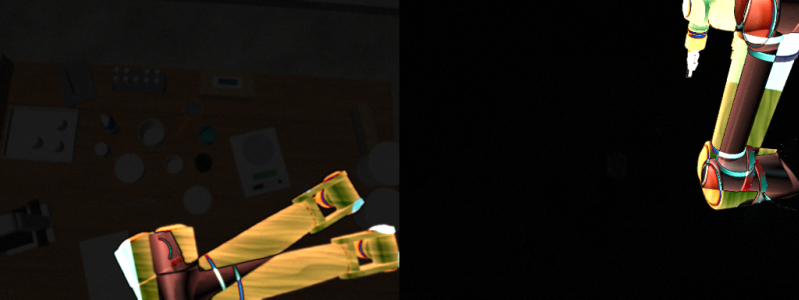

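Nothing but the arm differs between the first and last pictures, with no outlines at the pots, balance or tools. The keys look unchanged, and the gripper hangs clear at (692,65) in the side half.

```bash
python3 -c "
from station import finish_job
print(finish_job())"
```

```text
the job is handed in; nothing more can be done
None
```

The job is done and handed in at about 18 s of the 54 s allowed; no verdict was reported.

- **Pointing at the pot:** I held the shut fingertips about 49 mm above the middle of the large white open pot's mouth for a little over 2 s.
- **Pointing at the pan:** I did the same about 47 mm above the middle of the pan, also for a little over 2 s. In both cases the grasp point was within 5 mm of the measured centre.
- **Bar key:** I pressed it down onto its stop, where the push levelled off at about 19 N. I then released it and backed away about 0.2 m to the side.

**Last checks:**
- Comparing the first and last pictures showed no change except the arm, so the pots, tools and balance look unmoved. The top picture was slightly different in brightness overall.
- The force on the tool was back near zero. Key travel can't be read directly, so I judged both keys up from the pictures.
- **Disagreements:** the networks' key positions differed by up to about 2 cm between views, and some of their detections were false. I relied on my own fit of the balance outline instead, which matched both cameras.
- The tool tilted by up to about 4° on the way to the pan; I straightened it before that hold.

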